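# Tip the undrilled bracket out of the packed rack and stand it in the drilling nest

### The job

First clear the way: stand the yellow-banded tin from in front of the rack upright on the round rubber mat, wholly on it. Then tip the bracket with the blue ears forward out of the tightly packed row, pull it free from under the shelf board, and set it down gently, upright and either way round, in the pocket of the green-walled drilling nest, flat on its floor. Leave the other brackets standing in the rack and everything else on the table where it is.

Things in the scene. Friction and masses are not known exactly. Their poses are not given: they have to be found in the camera images.
- rack: Grey steel rack holding the packed row of six brackets. Origin: on the table under the row's middle; x from the open front (robot side) to the back, y along the row. Its floor is 10 mm above the table; the brackets span x -45 to +45 mm. A back lip (x +55 to +63 mm) is 32 mm high. Side cheeks at y +-107.5 to +-115.5 mm are 85 mm high (168 mm behind x +27 mm).
- lip_edge (a point): Middle of the inner top edge of the rack's yellow front lip; axes as the rack's. It lies at x -46.5 mm of the rack, 32 mm above the table (22 mm above the rack floor); the lip is 8 mm thick and runs along the whole row (y). A bracket can be turned forward about this edge, its top towards the robot, until it is clear of the shelf board.
- board_edge (a point): Middle of the lower front edge of the fixed plywood shelf board over the back ears, 168 mm above the table, at x +25 mm of the rack; axes as the rack's. The board is 10 mm thick and reaches 80 mm to the back. Headroom over the brackets is only 18 mm, less than the lip is high, so none can leave upright. Stock on the board stands 38 mm or more behind this edge, up to 213 mm above the table.
- blank_mid (a point): Centre (half-way up) of the bracket to fetch, the only one with blue ears, in any of the four middle places. Every bracket is aluminium, 90 (x, depth) x 34 (y, thickness) x 140 mm (z, height), 0.35 to 0.6 kg, axes as the rack's at the start, with 1.5 mm to each neighbour. The top 40 mm is a fork of two ears, front and back, with an open slot 54 mm wide in x between them.
- blank_ear (a point): Middle of the blue bracket's front ear: x -36 mm and z +50 mm from its centre, axes as the bracket's. The ear is 18 mm thick in x, 34 mm wide in y, 40 mm tall; its top is 20 mm above this point, the slot floor 20 mm below. It can be pinched from above, front to back: one finger in the slot, one in front of the row.
- tin_mid (a point): Centre (half-way up) of the closed yellow-banded tin, an upright cylinder 56 mm in diameter and 110 mm high, about 0.3 kg, standing on the table close in front of the row. z is its axis.
- mat: The round black rubber mat with a red rim, 104 mm in diameter, 4 mm thick, fixed on the table; origin at the centre of its underside.
- nest_in (a point): Centre of the pocket floor of the drilling nest: a dark steel base plate 140 x 88 mm, 12 mm thick, fixed on the table, with a pocket 104 mm (x) by 48 mm (y) inside green walls 10 mm high and 12 mm thick. This point is 12 mm above the table; x along the pocket's long side, z up.
- end_a_mid (a point): Centre (half-way up) of a plain aluminium bracket of the row, same shape and size as the blue-eared one; stays in the rack.
- mate_a_mid (a point): Centre (half-way up) of a plain aluminium bracket of the row, same shape and size as the blue-eared one; stays in the rack.
- mate_b_mid (a point): Centre (half-way up) of a plain aluminium bracket of the row, same shape and size as the blue-eared one; stays in the rack.
- mate_c_mid (a point): Centre (half-way up) of a plain aluminium bracket of the row, same shape and size as the blue-eared one; stays in the rack.
- end_b_mid (a point): Centre (half-way up) of a plain aluminium bracket of the row, same shape and size as the blue-eared one; stays in the rack.
- wrench: Loose wrench lying on the table on the far right, along x, about 140 to 160 mm long; leave alone. Origin at mid-length on the underside.
- jar: Amber jar with black cap, 52 mm in diameter, 70 mm high, standing to the left of the rack; leave alone. Origin at the centre of its underside.
- bin: Open blue parts bin, 110 x 80 x 50 mm, right of the rack; leave alone. Origin at the centre of its underside.
- bar: Upright steel bar offcut, 36 mm in diameter, 100 mm high, on the far left; leave alone. Origin at the centre of its underside.

How it is judged (in metres and radians):
On the way, in this order (a step that is already met when the one before it is completed fails the run):
1. the tin stands released on the mat (horizontal distance between tin_mid and mat below 0.026 m and height (world z) of tin_mid below 0.064 m and angle between tin_mid's own z axis and vertical below 0.1 rad and contact force between the fingers and tin below 0.1 N and linear speed of tin below 0.02 m/s), for 0.2 s.
2. the blue-eared bracket is tipped forward while its foot is still in the rack (angle between blank_mid's own z axis and vertical above 0.12 rad and z of blank_mid in the frame of rack below 0.13 m and x of blank_mid in the frame of rack between -0.06 and 0.02 m), for 0.05 s.
At the end, for the whole second after the job is handed in: Tin upright, released, its centre within 26 mm of the mat's centre; blue-eared bracket upright (0.06 rad), released, at rest on the nest's pocket floor (4 mm), within 14 mm of its centre and along it within 0.3 rad either way round; other brackets in the rack, leaning under 0.3 rad (all of step 1 and contact force between the fingers and blank below 0.1 N and linear speed of blank below 0.02 m/s and horizontal distance between blank_mid and nest_in below 0.014 m and z of blank_mid in the frame of nest_in between 0.064 and 0.074 m and angle between blank_mid's own z axis and vertical below 0.06 rad and angle between the x axis of blank_mid and the x axis of nest_in, either way round below 0.3 rad and angle between each of end_a_mid, mate_a_mid, mate_b_mid, mate_c_mid, end_b_mid's own z axis and vertical below 0.3 rad); the robot touches nothing.
It fails at once if another bracket was moved more than 30 mm or tipped over (distance of any of end_a_mid, mate_a_mid, mate_b_mid, mate_c_mid, end_b_mid from where it was at the start of the episode above 0.03 m or angle between any of end_a_mid, mate_a_mid, mate_b_mid, mate_c_mid, end_b_mid's own z axis and vertical above 0.4 rad).
It fails at once if a bystander was moved more than 30 mm (distance of any of wrench, jar, bin, bar from where it was at the start of the episode above 0.03 m).
It fails at once if the tin was tipped over (angle between tin_mid's own z axis and vertical above 0.6 rad).
It fails at once if the bracket was dropped or slammed into the nest (contact force between blank and nest above 90 N).
It also fails if it takes over 58 s, if anything falls off the work surface, if the arm or the gripper's body presses on something with over 40 N, if the wrist force passes 120 N, or if a joint passes its speed limit or range.

### The arm

A 6-joint arm with a two-finger parallel gripper is mounted at the origin on the work surface. World frame = base frame: x ahead of the robot, y to its left, z up, the work surface at z = 0. Lengths are in mm, angles in rad, forces in N, time in s.
With the tool pointing down it reaches from about 250 to 800 mm from the base axis. Payload 3.9 kg.
Tool frame: the origin (TCP) lies at the very end of the fingers, on their centre line; the grasp point (between the pads) lies 19 mm behind it; z points along the fingers, y is the direction in which the jaws open and shut (so a half turn about z gives the same grasp; the last joint's range is limited). The gripper opens to 85 mm and grips with 20 to 120 N. Pads are 22 mm wide; open, the fingers measure 114 mm over their backs; the gripper's body (76 mm by 85 mm) begins 54 mm behind the grasp point. The pads swing forward as they close: fully open they stand 13 mm farther back than shut.
Start: joints at [1.251, 0.26, -0.138, 1.173, 0, 1.571], TCP at [165.043, 498.373, 231.304] pointing down, gripper open.
Joint ranges: [-2.78, 2.78], [-0.83, 1.72], [-1.28, 1.37], [-1.9, 2.12], [-1.57, 1.48], [-3.14, 3.14]. Speed limits (rad/s): [2.57, 2.57, 3.14, 3.14, 3.14, 3.14].

### API

Orientations are given as a 3x3 rotation matrix whose columns are the frame's x, y, z axes.
In Python, from cell import * gives the robot as it stands. The module is installed in compiled form; this text tells all that it offers.
- The arm moves only by the tool step_arm, never from a script. Its argument "moves" is a list of rows, each a list of 3 entries, a list of its own where there are three numbers: the shift along the tool's x, y, z as a fraction of full scale, then the turn, a rotation vector about the tool's x, y, z as a fraction of full scale, then the gripper command: -1 is shut, 1 is fully open, values between are in proportion. In form: [[[dx, dy, dz], [ax, ay, az], hand], ...]. A call has 1 to 8 rows; each row is the pose to reach, as a shift and turn from the pose commanded when the call began, along the tool's axes at that moment, turning the shorter way round; what a row does not reach only later rows make up. Full scale, the value 1, is 500 mm for a shift and pi rad for a turn. A row lasts 1/8 s, in which the tool goes at most 62.5 mm and 10.7 degrees, less where a joint would pass 70% of its speed; a pose out of reach is approached as far as the arm can. A call with a number of a shift or a turn outside -1 to 1 is refused whole. A call with a gripper value outside its range is refused whole. The fingers move at their own pace and stop on an object; "squeeze" is the grip in N (left out, the last holds). Time passes only in rows, so rows that repeat a pose let the fingers close. It gives the time, the measured TCP pose, the force and the opening at its end, in the units of the state.
- get_obs(): the state, without advancing time (a new reading comes with each control period).
- snapshot(name): name is "scene" or "top" or "wrist"; returns a dict with "img" (480x640x3 uint8, blue, green, red), "K" (3x3 intrinsics, pixels), "world_from_camera" (4x4, takes a point from camera to world coordinates). Camera axes: x right, y up, looking along -z (the intrinsics and any distortion apply to the point x, -y, -z); pixel columns grow to the right and rows downward; lengths in mm; the calibration is good to about 2 mm. The wrist camera is an equidistant fisheye: a pixel r from the principal point sees the ray r / f radians off the axis. A picture is of the moment at which its call begins. There is no depth.
- close_job(): hands the job in, once; it reports no verdict.
Trained networks look in a picture, given as the dict that the camera call returned (one of the last four; its "shot" number tells which), for a name from the list of things; names that differ only in an ending like _2 or _b are one class to them, and where a whole thing is asked for, a point or a joint stands for the part that bears it (a point fixed in the world has none). Each returns a list of dicts, best first, with "conf" (0 to 1); they miss things now and then, are a little off and sometimes report something else, mostly with a low value. They report only what shows in the picture. A call takes as long as a camera call.
- find_in(thing, picture): "bbox" ([left, top, right, bottom] in pixels, round what is visible of it).
- cut_out(thing, picture): "mask" (480x640 bool, what is visible of it) and "bbox" ([left, top, right, bottom] in pixels, round what is visible of it).
The state is a dict: "time_s": time; "joints": joint angles; "joint_velocities": joint speeds; "tau": joint torques, N m; "ee_pos": TCP position; "tcp_rot": TCP orientation; "ft_force": force on the tool from outside, world axes, zero at the start; "moment": the same for the moment, N m; "gripper_width": finger opening in mm.
Only numpy, scipy, OpenCV 4.12 (cv2) and the standard library are available. Lean on these libraries where they do the work, as an engineer would, in place of code of your own. Each camera call takes 0.05 s, during which the arm holds its last target.

## Working session

There is one attempt and no reset: what is moved stays moved. The work goes in short steps, Python scripts to look and compute and a tool call to move; the robot and the scene stay as the last step left them, time stands still between calls to the robot, and variables do not carry over. Pictures are saved under pics/ and viewed, and the job is handed in when it is done.

Besides the shell and the picture viewer there is one more tool, called after ">>>" as name([rows], argument=value, ...), one row to a line, values as JSON. step_arm: Moves the arm, as the interface text tells. Its arguments: {"type":"object","properties":{"moves":{"type":"array","items":{"type":"array"}},"squeeze":{"type":"number"}},"required":["moves"]}

```bash
ls; mkdir -p pics
python3 - <<'E'
from cell import *
import cv2,numpy as np,pickle
o=get_obs()
print({k:np.round(v,3).tolist() for k,v in o.items()})
for n in ["scene","top"]:
    s=snapshot(n); cv2.imwrite(f"pics/{n}0.png",s["img"]); print(n,s["K"],np.round(s["world_from_camera"],3), [k for k in s])
    pickle.dump(s,open(f"{n}0.pkl","wb"))
    for t in ["tin_mid","mat","blank_mid","blank_ear","nest_in","rack","lip_edge","board_edge","jar","bin","bar","wrench"]:
        try: print(t,[(np.round(d["bbox"]).tolist(),round(d["conf"],2)) for d in find_in(t,s)[:3]])
        except Exception as e: print(t,e)
E
```

```text
pics
{'time_s': 0.0, 'joints': [1.251, 0.261, -0.139, 1.173, -0.0, 1.571], 'joint_velocities': [-0.001, 0.001, 0.0, 0.0, 0.0, -0.001], 'tau': [-0.0, -40.568, 25.392, 0.019, 0.0, 0.0], 'ee_pos': [164.841, 497.727, 230.459], 'tcp_rot': [[-0.949, 0.314, -0.001], [0.314, 0.949, -0.002], [-0.0, -0.002, -1.0]], 'ft_force': [0.054, -0.283, 1.312], 'moment': [0.021, 0.007, 0.012], 'gripper_width': 85.485}
scene [[465.56560992   0.         319.9422995 ]
 [  0.         465.56560992 234.00387957]
 [  0.           0.           1.        ]] [[ 8.580000e-01 -4.360000e-01  2.730000e-01  8.413430e+02]
 [ 5.140000e-01  7.320000e-01 -4.470000e-01 -4.545960e+02]
 [-5.000000e-03  5.240000e-01  8.520000e-01  1.023269e+03]
 [ 0.000000e+00  0.000000e+00  0.000000e+00  1.000000e+00]] ['img', 'K', 'world_from_camera', 'shot']
tin_mid [([283.0, 230.0, 311.0, 275.0], 0.86), ([321.0, 152.0, 357.0, 177.0], 0.43)]
mat [([322.0, 150.0, 357.0, 178.0], 0.68), ([392.0, 110.0, 411.0, 144.0], 0.38)]
blank_mid [([305.0, 190.0, 421.0, 326.0], 0.59), ([319.0, 238.0, 347.0, 272.0], 0.57)]
blank_ear [([307.0, 252.0, 339.0, 
[... 722 characters left out ...]
K', 'world_from_camera', 'shot']
tin_mid [([324.0, 258.0, 340.0, 281.0], 0.57)]
mat [([197.0, 271.0, 234.0, 311.0], 0.91)]
blank_mid []
blank_ear [([325.0, 208.0, 339.0, 240.0], 0.83)]
nest_in [([413.0, 274.0, 459.0, 330.0], 0.93), ([268.0, 208.0, 286.0, 246.0], 0.17)]
rack [([258.0, 173.0, 355.0, 254.0], 0.59), ([307.0, 209.0, 327.0, 244.0], 0.48), ([269.0, 209.0, 285.0, 244.0], 0.35)]
lip_edge [([339.0, 205.0, 351.0, 241.0], 0.47)]
board_edge [([258.0, 173.0, 358.0, 249.0], 0.71)]
jar [([171.0, 216.0, 198.0, 241.0], 0.76)]
bin [([419.0, 189.0, 466.0, 233.0], 0.75), ([199.0, 273.0, 233.0, 312.0], 0.73)]
bar [([135.0, 247.0, 161.0, 264.0], 0.78)]
wrench [([489.0, 237.0, 504.0, 302.0], 0.87)]
```

View pics/scene0.png

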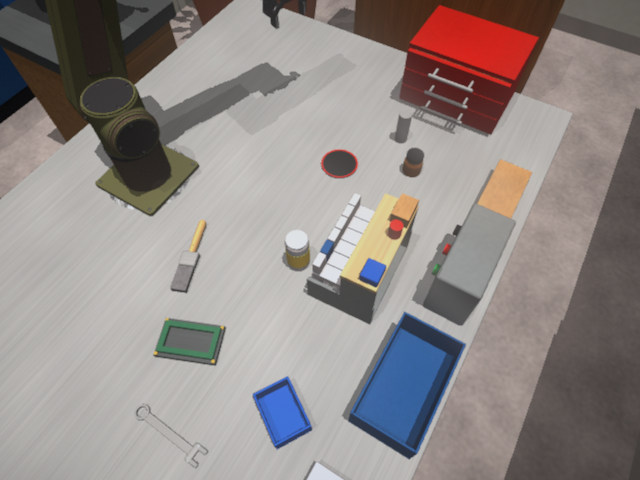

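```bash
python3 -c "
import cv2
i=cv2.imread('pics/top0.png')[150:350,120:520]
cv2.imwrite('pics/top0c.png',cv2.resize(i,None,fx=2,fy=2,interpolation=cv2.INTER_CUBIC))
i=cv2.imread('pics/scene0.png')[180:340,260:440]
cv2.imwrite('pics/scene0c.png',cv2.resize(i,None,fx=3.7,fy=3.7,interpolation=cv2.INTER_CUBIC))"
```

```text
(no output)
```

View pics/top0c.png

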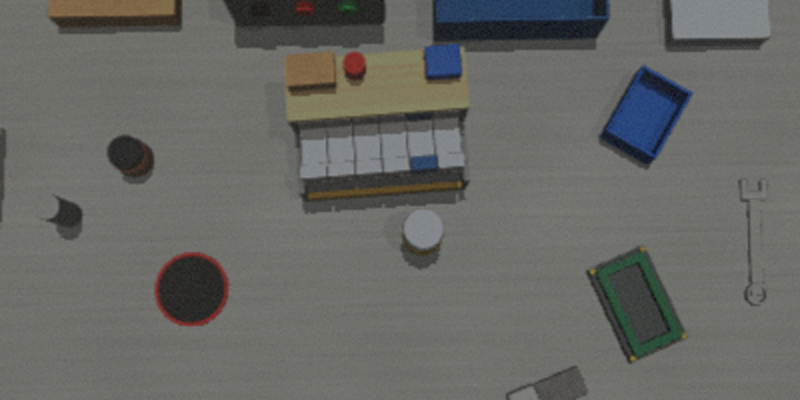

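View pics/scene0c.png

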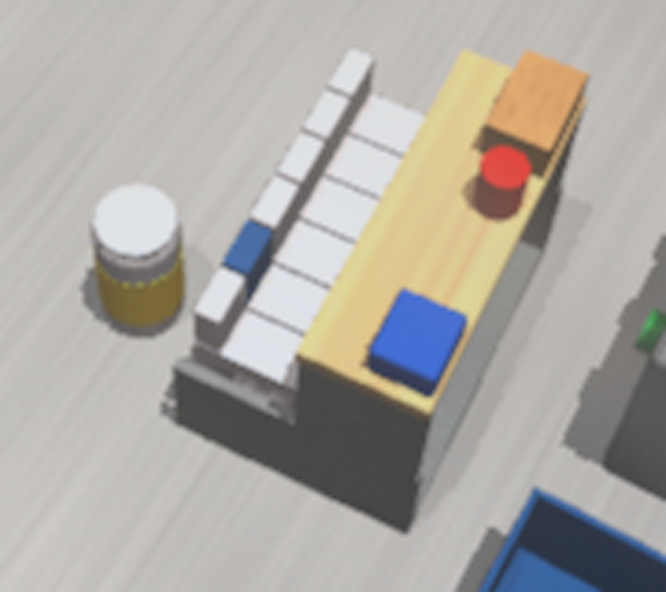

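The images show the row of brackets with the blue ear second from the right (top px ~332,231). The tin stands in front of it (331,265), the mat is on the left (216,294) and the nest is on the right (438,302). Next I'll measure these positions.

```bash
cat > h.py <<'E'
import numpy as np,cv2,pickle
def ray(s,uv):
    K=s["K"];T=np.array(s["world_from_camera"])
    d=np.array([(uv[0]-K[0,2])/K[0,0],-(uv[1]-K[1,2])/K[1,1],-1.])
    return T[:3,3],T[:3,:3]@d
def onz(s,uv,z):
    o,d=ray(s,uv); return o+d*(z-o[2])/d[2]
def proj(s,P):
    K=s["K"];T=np.array(s["world_from_camera"])
    p=T[:3,:3].T@(np.array(P)-T[:3,3]); q=np.array([p[0],-p[1],-p[2]])
    return np.array([K[0,0]*q[0]/q[2]+K[0,2],K[1,1]*q[1]/q[2]+K[1,2]])
E
python3 - <<'E'
from h import *
t=pickle.load(open("top0.pkl","rb"));s=pickle.load(open("scene0.pkl","rb"))
def cent(m):
    n,l,st,c=cv2.connectedComponentsWithStats(m.astype(np.uint8)); i=1+np.argmax(st[1:,4]); return l==i,c[i],st[i]
for nm,S,roi in [("top",t,(190,265,240,320)),("scene",s,(310,140,370,190))]:
    b,g,r=[S["img"][...,i].astype(int) for i in range(3)]
    # mat: red rim + dark inside
    red=(r>1.6*g)&(r>60); m=np.zeros_like(red);x0,y0,x1,y1=roi;m[y0:y1,x0:x1]=red[y0:y1,x0:x1]
    c,_=cv2.findContours(m.astype(np.uint8),cv2.RETR_EXTERNAL,cv2.CHAIN_APPROX_NONE); c=max(c,key=len); e=cv2.fitEllipse(cv2.convexHull(c)); print(nm,"mat",e, onz(S,e[0],4))
    hsv=cv2.cvtColor(S["img"],cv2.COLOR_BGR2HSV)
    gm=(hsv[...,0]>50)&(hsv[...,0]<85)&(hsv[...,1]>110)&(hsv[...,2]>30)
    roi=(400,265,470,340) if nm=="top" else (145,310,235,370)
    m=np.zeros_like(gm);x0,y0,x1,y1=roi;m[y0:y1,x0:x1]=gm[y0:y1,x0:x1]
    m,c,st=cent(m); cs,_=cv2.findContours(m.astype(np.uint8),cv2.RETR_EXTERNAL,cv2.CHAIN_APPROX_NONE)
    R=cv2.minAreaRect(max(cs,key=len)); bx=cv2.boxPoints(R)
    P=np.array([onz(S,q,22) for q in bx]);print(nm,"nest",P.mean(0),np.linalg.norm(np.diff(P,axis=0),axis=1), [np.degrees(np.arctan2(*(P[i+1]-P[i])[[1,0]])) for i in range(2)])
    # tin top: bright ellipse
    roi=(318,252,346,276) if nm=="top" else (280,228,314,252)
    x0,y0,x1,y1=roi; m=np.zeros_like(gm); m[y0:y1,x0:x1]=((np.minimum(np.minimum(b,g),r)>(105 if nm=="top" else 185)))[y0:y1,x0:x1]
    m,c,st=cent(m); print(nm,"tin top",c,st,onz(S,c,110))
    roi=(318,215,345,245) if nm=="top" else (315,235,340,265)
    x0,y0,x1,y1=roi; bl=(b>1.7*r)&(b>50); m=np.zeros_like(gm); m[y0:y1,x0:x1]=bl[y0:y1,x0:x1]
    m,c,st=cent(m); print(nm,"blue",c,st,onz(S,c,150)); print(S["img"][int(c[1]),int(c[0])])
# yellow lip in top
b,g,r=[t["img"][...,i].astype(int) for i in range(3)]
m=(r>1.5*b)&(r>70); m[:236]=0;m[253:]=0;m[:,:260]=0;m[:,360:]=0
ys,xs=np.nonzero(m); print(len(xs),xs.min(),xs.max())
p=np.polyfit(xs,ys,1); 
for x in (xs.min(),(xs.min()+xs.max())/2,xs.max()+1): print(onz(t,(x,np.polyval(p,x)),32))
i=t["img"][195:285,250:365];cv2.imwrite('pics/topz.png',cv2.resize(i,None,fx=6.5,fy=6.5,interpolation=cv2.INTER_CUBIC)*1)
E
```

```text
top mat ((215.32269287109375, 294.2641296386719), (36.02872085571289, 37.32698440551758), 33.064292907714844) [440.90073416 307.13705669   4.        ]
top nest [ 365.48625651 -332.85695756   22.        ] [71.35171845 28.85845583 71.12451038] [np.float64(-67.69997806873509), np.float64(-159.04575503812697)]
top tin top [333.61935484 262.06666667] [318 252  28  24 465] [514.12308933 -23.26795563 110.        ]
top blue [331.38888889 231.11111111] [325 228  13   7  72] [589.5445966  -18.05654579 150.        ]
[101  71  49]
scene mat ((339.10833740234375, 163.2451171875), (28.177278518676758, 36.192047119140625), 90.24629211425781) [439.93340787 309.68987548   4.        ]
scene nest [ 422.64906934 -337.44005076   22.        ] [0. 0. 0.] [np.float64(0.0), np.float64(0.0)]
scene tin top [296.72068966 236.46034483] [280 228  34  21 580] [505.90139483  -8.52699547 110.        ]
scene blue [326.60204082 246.62244898] [321 240  12  14  98] [590.04254383 -16.70152504 150.        ]
[165 110  74]
237 274 350
[566.73744432 139.5198543   32.        ]
[572.9711513   33.33170304  32.        ]
[579.38064726 -75.85092758  32.        ]
```

View pics/topz.png

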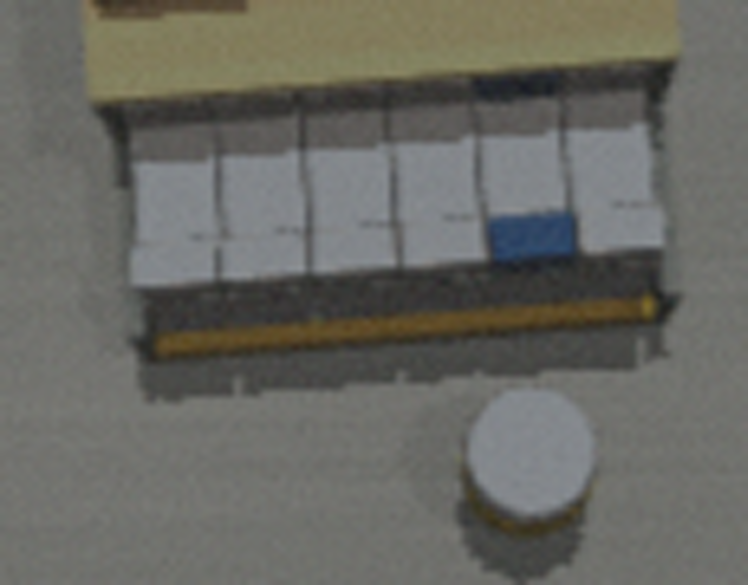

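Run:
```python
from h import *
t=pickle.load(open("top0.pkl","rb"));s=pickle.load(open("scene0.pkl","rb"))
from scipy.optimize import least_squares
for nm,S,c0,R in [("top",t,(331.7,264.5),14),("scene",s,(296.5,239),18)]:
    # fit tin top circle at z=110 by edge gradient
    g=cv2.GaussianBlur(cv2.cvtColor(S["img"],cv2.COLOR_BGR2GRAY),(3,3),0).astype(float)
    th=np.linspace(0,2*np.pi,120)
    best=None
    o=onz(S,c0,110)
    def score(x,y):
        f=lambda r: np.mean([g_at(proj(S,(x+r*np.cos(a),y+r*np.sin(a),110))) for a in th])
        return f(25)-f(31)
    def g_at(p): return cv2.getRectSubPix(g.astype(np.float32),(1,1),(float(p[0]),float(p[1])))[0,0]
    B=max((score(o[0]+dx,o[1]+dy),o[0]+dx,o[1]+dy) for dx in range(-12,13,2) for dy in range(-12,13,2)); print(nm,"tin",B)
# nest via yellow corners z=12 in top and green in scene
for nm,S,cs in [("top",t,[(416.5,285.5),(441.5,274.5),(463,318),(436,329.5)])]:
    P=np.array([onz(S,c,12) for c in cs]); print(P.mean(0),np.linalg.norm(P-np.roll(P,-1,0),axis=1),np.degrees(np.arctan2((P-np.roll(P,-1,0))[:,1],(P-np.roll(P,-1,0))[:,0])))
i=s["img"][310:370,145:235];cv2.imwrite('pics/sn.png',cv2.resize(i,None,fx=7,fy=7,interpolation=cv2.INTER_CUBIC))
i=t["img"][265:340,400:475];cv2.imwrite('pics/tn.png',cv2.resize(i,None,fx=7,fy=7,interpolation=cv2.INTER_CUBIC))
```

```text
top tin (np.float32(26.16719), np.float64(511.8219892903014), np.float64(-18.099121603175128))
scene tin (np.float32(31.15863), np.float64(507.11689047150344), np.float64(-12.526755744608579))
[ 408.60356611 -317.71150503   12.        ] [ 77.52622647 132.26937477  82.11364633 130.84035667] [ 112.35164968   23.36204391  -68.64457594 -158.63044519]
```

View pics/sn.png

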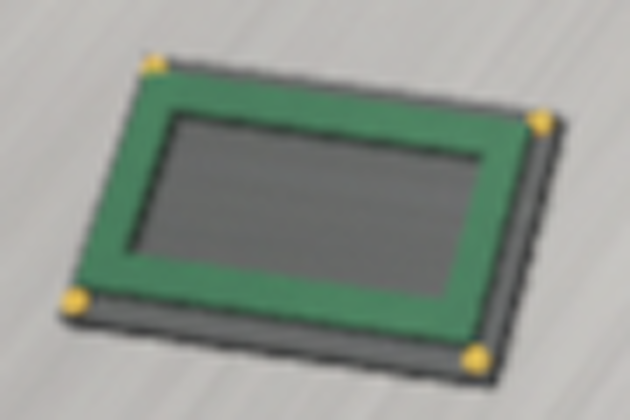

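View pics/tn.png

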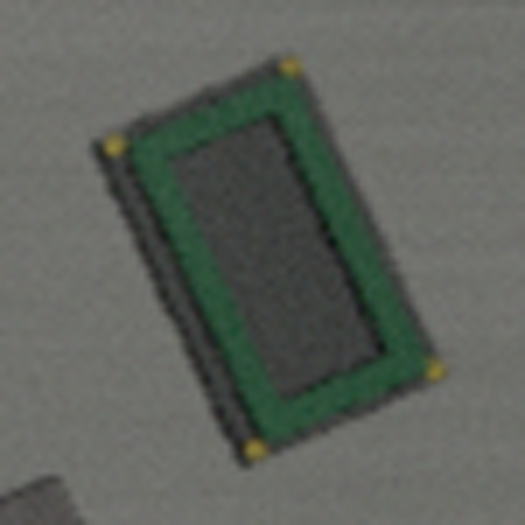

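Run:
```python
from h import *
from cell import *
t=pickle.load(open("top0.pkl","rb"));s=pickle.load(open("scene0.pkl","rb"))
for S,off,D in [(t,(400,265),[(290,67),(435,370),(257,450),(114,146)]),(s,(145,310),[(152,64),(540,122),(476,358),(74,302)])]:
    P=np.array([onz(S,((a+.5)/7-.5+off[0],(b+.5)/7-.5+off[1]),13) for a,b in D]);d=P-np.roll(P,-1,0)
    print(P.mean(0),np.linalg.norm(d,axis=1),np.degrees(np.arctan2(d[:,1],d[:,0])))
w=snapshot("wrist");cv2.imwrite("pics/w0.png",w["img"]);print(w["K"],w["world_from_camera"])
S=snapshot("top")
for th in["tin_mid","mat"]:
    c=cut_out(th,S)[0]; ys,xs=np.nonzero(c["mask"]); print(th,c["bbox"],c["conf"],xs.mean(),ys.mean())
```

```text
[ 409.73140731 -316.04164099   13.        ] [130.80122946  77.98918368 130.36277776  78.1838331 ] [  22.61706593  -67.55444389 -157.29734833  112.76740248]
[ 407.48426583 -312.51733113   13.        ] [131.14424655  77.84352135 130.26696593  79.92969723] [-157.89061315  112.46521361   23.02243658  -66.90331189]
[[371.64829954   0.         319.86402016]
 [  0.         371.64829954 236.63376118]
 [  0.           0.           1.        ]] [[ 3.14302282e-01 -8.96821302e-01 -3.11328811e-01  8.52386360e+01]
 [ 9.49322776e-01  2.96717734e-01  1.03657385e-01  5.24710885e+02]
 [-5.85371626e-04 -3.28131284e-01  9.44631948e-01  3.74082101e+02]
 [ 0.00000000e+00  0.00000000e+00  0.00000000e+00  1.00000000e+00]]
tin_mid [321.8, 254.4, 342.1, 282.8] 0.67 330.8160621761658 265.5958549222798
mat [198.3, 274.2, 232.9, 312.3] 0.94 215.07596153846154 294.2625
```

View pics/w0.png

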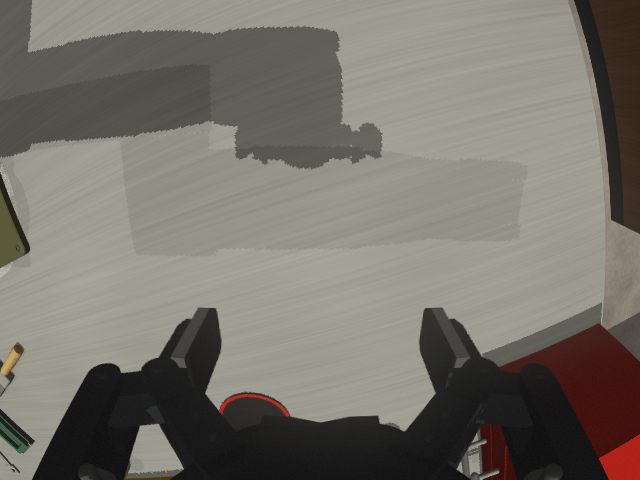

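```bash
cat >> h.py <<'E'
def mv(target,R=None,obs=None,cmdpos=None,cmdR=None):
    """tool-frame fractions from current pose to target pos/rot"""
    from scipy.spatial.transform import Rotation as Ro
    p=np.array(obs["ee_pos"] if cmdpos is None else cmdpos);R0=np.array(obs["tcp_rot"] if cmdR is None else cmdR)
    d=R0.T@(np.array(target)-p)/500
    a=np.zeros(3) if R is None else Ro.from_matrix(R0.T@R).as_rotvec()/np.pi
    return np.round(d,4).tolist(),np.round(a,4).tolist()
def wray(w,uv):
    K=w["K"];T=np.array(w["world_from_camera"]);x=uv[0]-K[0,2];y=uv[1]-K[1,2];r=np.hypot(x,y);th=r/K[0,0]
    d=np.array([np.sin(th)*x/max(r,1e-9),-np.sin(th)*y/max(r,1e-9),-np.cos(th)])
    return T[:3,3],T[:3,:3]@d
def wonz(w,uv,z):
    o,d=wray(w,uv);return o+d*(z-o[2])/d[2]
def wproj(w,P):
    K=w["K"];T=np.array(w["world_from_camera"]);p=T[:3,:3].T@(np.array(P,float)-T[:3,3]);q=np.array([p[0],-p[1],-p[2]])
    n=np.hypot(q[0],q[1]);th=np.arctan2(n,q[2]);return np.array([K[0,2]+K[0,0]*th*q[0]/n,K[1,2]+K[0,0]*th*q[1]/n])
E
python3 - <<'E'
from h import *;from cell import *
o=get_obs();print(mv((500,-16,270),obs=o))
E
```

```text
([-0.9594, -0.766, -0.0774], [0.0, 0.0, 0.0])
```

>>> step_arm([
  [[-0.96,-0.766,-0.08],[0,0,0],1],
  [[-0.96,-0.766,-0.08],[0,0,0],1],
  [[-0.96,-0.766,-0.08],[0,0,0],1],
  [[-0.96,-0.766,-0.08],[0,0,0],1],
  [[-0.96,-0.766,-0.08],[0,0,0],1],
  [[-0.96,-0.766,-0.08],[0,0,0],1],
  [[-0.96,-0.766,-0.08],[0,0,0],1],
  [[-0.96,-0.766,-0.08],[0,0,0],1],
])

```text
time_s: 2.5
ee_pos: [438.4, 78.5, 264.3]
tcp_rot: [[-0.949, 0.315, 0.001], [0.315, 0.949, 0.001], [-0.001, 0.001, -1.0]]
ft_force: [0.9, 0.6, -0.4]
gripper_width: 85.4
```

Run:
```python
from h import *;from cell import *
o=get_obs();print(o["time_s"],o["ee_pos"],o["joints"]);print(np.round(o["tcp_rot"],3)); print(mv((500,-16,270),obs=o))
```

```text
2.5 [438.43478873  78.50632717 264.30194768] [ 1.76960381e-01  1.09166836e-01 -2.43520896e-01  1.21682481e+00
  3.09085017e-04  4.96935358e-01]
[[-0.949  0.315  0.001]
 [ 0.315  0.949  0.001]
 [-0.001  0.001 -1.   ]]
([-0.1763, -0.1407, -0.0113], [0.0, 0.0, 0.0])
```

>>> step_arm([
  [[-0.09,-0.07,-0.01],[0,0,0],1],
  [[-0.176,-0.141,-0.011],[0,0,0],1],
  [[-0.176,-0.141,-0.011],[0,0,0],1],
  [[-0.176,-0.141,-0.011],[0,0,0],1],
])

```text
time_s: 3.0
ee_pos: [498.3, -14.1, 269.0]
tcp_rot: [[-0.949, 0.315, -0.001], [0.315, 0.949, 0.001], [0.001, 0.0, -1.0]]
ft_force: [0.1, -0.1, -0.1]
gripper_width: 85.6
```

Run:
```python
from h import *;from cell import *
o=get_obs();print(o["time_s"],o["ee_pos"])
w=snapshot("wrist");cv2.imwrite("pics/w1.png",w["img"]);pickle.dump(w,open("w1.pkl","wb"))
for th in["tin_mid","blank_ear"]:
    for c in find_in(th,w)[:2]: print(th,c["bbox"],c["conf"])
```

```text
3.0 [498.30330783 -14.1428547  269.04198737]
tin_mid [289.1, 175.1, 350.8, 254.6] 0.68
blank_ear [324.5, 257.6, 394.0, 395.2] 0.59
```

View pics/w1.png

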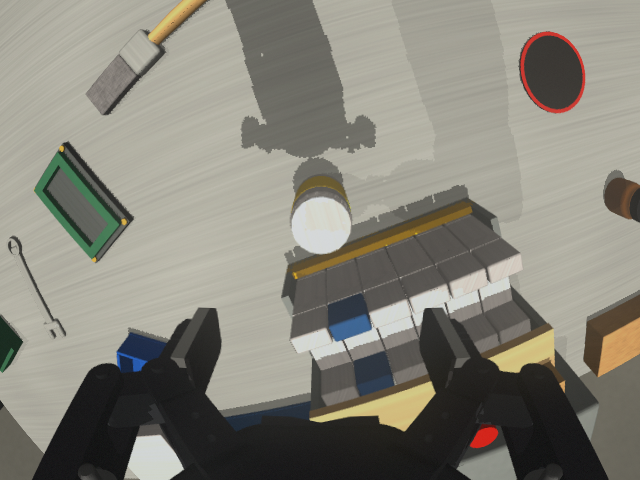

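Run:
```python
from h import *
w=pickle.load(open("w1.pkl","rb"))
i=w["img"][165:405,270:560];cv2.imwrite('pics/w1z.png',cv2.resize(i,None,fx=2.7,fy=2.5,interpolation=cv2.INTER_CUBIC))
print("tin",wonz(w,(321.5,223.5),110))
for z,uvs in [(32,[(293,276),(472,211)])]:
    for u in uvs: print(z,wonz(w,u,z))
for u in [(581,60)]:pass
print("mat",wonz(w,(552,72),4))
```

```text
tin [507.01378176 -15.80642569 110.        ]
32 [578.48466075 -72.98534765  32.        ]
32 [568.18083539 141.9043373   32.        ]
mat [439.75804138 304.01511852   4.        ]
```

View pics/w1z.png

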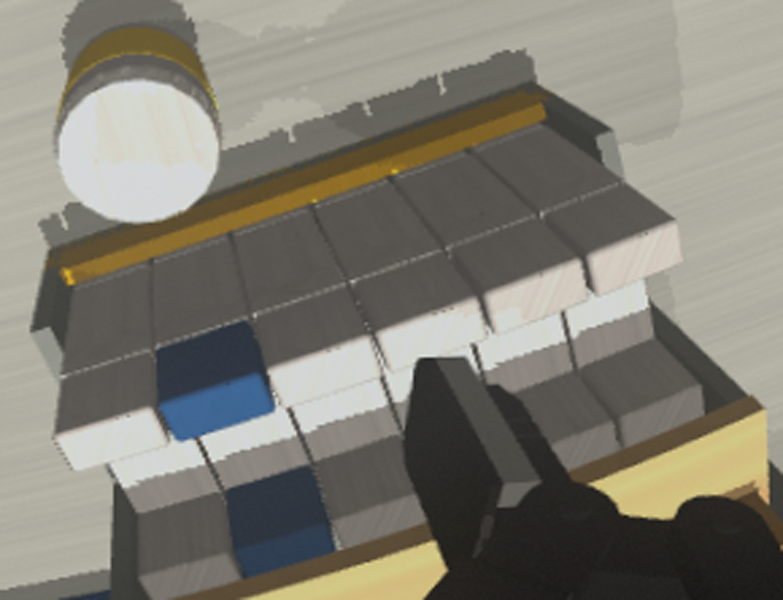

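Run:
```python
from h import *;from cell import *
w=pickle.load(open("w1.pkl","rb"))
print("ear",wonz(w,(351.1,327.8),150))
f=lambda x,y:(x/2.7+270,y/2.5+165)
a,b=wonz(w,f(58,432),150),wonz(w,f(620,186),150);print(a,b,np.degrees(np.arctan2(*(b-a)[[1,0]]))-90)
a,b=wonz(w,f(62,284),32),wonz(w,f(546,120),32);print("lip inner",a,b,np.degrees(np.arctan2(*(b-a)[[1,0]]))-90)
o=get_obs();print(o["time_s"],o["ee_pos"],mv((507,-16,55),obs=o))
```

```text
ear [589.36050088 -17.07957515 150.        ]
[583.27615815 -67.92629484 150.        ] [552.85749938 121.33580697 150.        ] 9.130629551107006
lip inner [581.53745004 -74.1407366   32.        ] [570.55880443 141.71041325  32.        ] 2.9116753611373127
3.15 [498.07767985 -13.12790523 269.38887375] ([-0.0189, 0.0001, 0.4288], [0.0, 0.0, 0.0])
```

>>> step_arm([
  [[-0.019,0,0.1],[0,0,0],1],
  [[-0.019,0,0.2],[0,0,0],1],
  [[-0.019,0,0.28],[0,0,0],1],
  [[-0.019,0,0.3],[0,0,0],1],
  [[-0.019,0,0.3],[0,0,0],1],
])

```text
time_s: 3.78
ee_pos: [507.7, -16.5, 119.8]
tcp_rot: [[-0.95, 0.313, -0.0], [0.313, 0.95, 0.0], [0.0, -0.0, -1.0]]
ft_force: [0.8, 0.1, 0.4]
gripper_width: 85.4
```

Run:
```python
from h import *;from cell import *
w=snapshot("wrist");cv2.imwrite("pics/w2.png",w["img"])
o=get_obs();print(o["time_s"],o["ee_pos"],mv((507,-16,55),obs=o))
```

```text
3.825 [508.72541113 -16.74412093 120.66496744] ([0.004, 0.0003, 0.1313], [0.0, 0.0, 0.0])
```

View pics/w2.png

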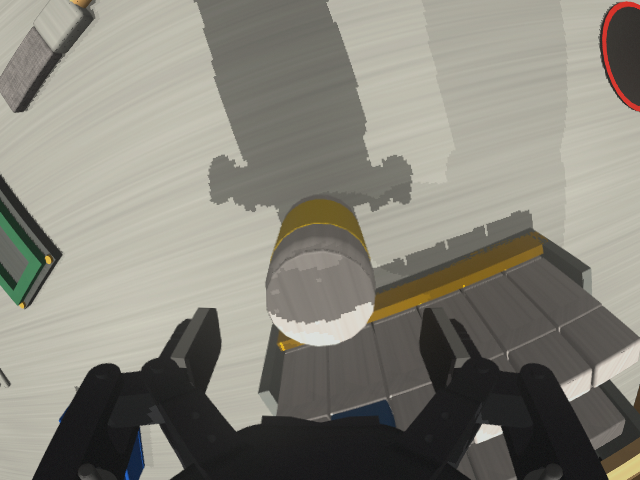

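The tin's lid is centred at px (320,297), midway between the fingers, so I'll go down and grip it.

>>> step_arm([
  [[0.002,0,0.06],[0,0,0],1],
  [[0.004,0,0.115],[0,0,0],1],
  [[0.004,0,0.13],[0,0,0],1],
  [[0.004,0,0.13],[0,0,0],1],
  [[0.004,0,0.13],[0,0,0],-1],
  [[0.004,0,0.13],[0,0,0],-1],
  [[0.004,0,0.13],[0,0,0],-1],
  [[0.004,0,0.13],[0,0,0],-1],
], squeeze=40)

```text
time_s: 4.82
ee_pos: [507.2, -16.5, 55.7]
tcp_rot: [[-0.949, 0.314, 0.003], [0.314, 0.949, 0.0], [-0.003, 0.001, -1.0]]
ft_force: [-0.1, 0.6, 6.4]
gripper_width: 55.4
```

Run:
```python
from h import *;from cell import *
o=get_obs();print(o["time_s"],o["ee_pos"],o["gripper_width"],mv((440,306,140),obs=o))
```

```text
4.825 [507.19770026 -16.52265628  55.73986385] 55.44655452346273 ([0.3299, 0.5703, -0.1688], [0.0, 0.0, 0.0])
```

>>> step_arm([
  [[0.01,0,-0.06],[0,0,0],-1],
  [[0.03,0.04,-0.12],[0,0,0],-1],
  [[0.09,0.14,-0.16],[0,0,0],-1],
  [[0.15,0.25,-0.169],[0,0,0],-1],
  [[0.21,0.36,-0.169],[0,0,0],-1],
  [[0.27,0.46,-0.169],[0,0,0],-1],
  [[0.315,0.54,-0.169],[0,0,0],-1],
  [[0.33,0.571,-0.169],[0,0,0],-1],
])

```text
time_s: 5.82
ee_pos: [438.2, 308.6, 138.7]
tcp_rot: [[-0.95, 0.311, -0.0], [0.311, 0.95, 0.0], [0.0, 0.0, -1.0]]
ft_force: [0.8, -0.6, -2.6]
gripper_width: 54.8
```

>>> step_arm([
  [[0,0,0],[0,0,0],-1],
  [[0,0,0],[0,0,0],-1],
])

```text
time_s: 6.08
ee_pos: [438.9, 304.8, 138.6]
tcp_rot: [[-0.949, 0.316, -0.001], [0.316, 0.949, -0.001], [0.0, -0.002, -1.0]]
ft_force: [-0.3, -0.8, -3.3]
gripper_width: 55.2
```

Run:
```python
from h import *;from cell import *
w=snapshot("wrist");cv2.imwrite("pics/w3.png",w["img"]);pickle.dump(w,open("w3.pkl","wb"))
o=get_obs();print(o["time_s"],o["ee_pos"],o["gripper_width"],o["ft_force"],mv((440.2,306.8,60),obs=o))
```

```text
6.125 [439.06556752 304.70737088 138.62828497] 55.13417791246545 [ 0.31078112 -0.78646681 -3.70786996] ([-0.0009, 0.0049, 0.1573], [0.0, 0.0, 0.0])
```

View pics/w3.png

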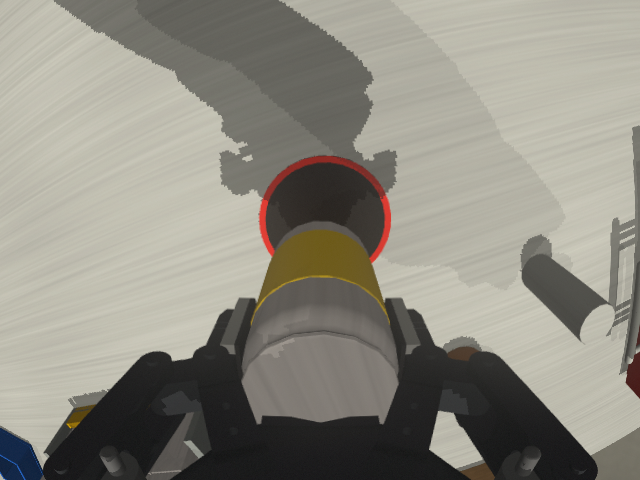

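Run:
```python
from h import *
w=pickle.load(open("w3.pkl","rb"))
b,g,r=[w["img"][...,i].astype(int) for i in range(3)]
m=(r>1.8*g)&(r>80);m[:140]=0;m[280:]=0;m[:,:240]=0;m[:,410:]=0
ys,xs=np.nonzero(m);P=np.array([wonz(w,(x,y),4)[:2] for x,y in zip(xs,ys)])
from scipy.optimize import least_squares
f=least_squares(lambda p:np.hypot(P[:,0]-p[0],P[:,1]-p[1])-p[2],(440,306,50),loss='soft_l1');print(f.x,np.std(f.fun))
```

```text
[440.05633523 307.99144268  49.27413264] 1.4908439464694805
```

>>> step_arm([
  [[-0.001,0.005,0.05],[0,0,0],-1],
  [[-0.001,0.005,0.1],[0,0,0],-1],
  [[-0.001,0.005,0.135],[0,0,0],-1],
  [[-0.001,0.005,0.15],[0,0,0],-1],
  [[-0.001,0.005,0.157],[0,0,0],-1],
  [[-0.001,0.005,0.157],[0,0,0],-1],
  [[-0.001,0.005,0.157],[0,0,0],-1],
])

```text
time_s: 7.0
ee_pos: [440.9, 308.8, 61.0]
tcp_rot: [[-0.949, 0.314, 0.001], [0.314, 0.949, 0.001], [-0.001, 0.001, -1.0]]
ft_force: [0.9, 0.6, -3.0]
gripper_width: 55.2
```

>>> step_arm([
  [[0,0,0.003],[0,0,0],-1],
  [[0,0,0.003],[0,0,0],-1],
  [[0,0,0.003],[0,0,0],0.6],
  [[0,0,0.003],[0,0,0],1],
  [[0,0,0.003],[0,0,0],1],
  [[0,0,0.003],[0,0,0],1],
])

```text
time_s: 7.75
ee_pos: [440.3, 308.5, 58.7]
tcp_rot: [[-0.949, 0.314, -0.0], [0.314, 0.949, -0.0], [0.0, -0.0, -1.0]]
ft_force: [-0.1, 0.7, -1.0]
gripper_width: 85.3
```

Run:
```python
from h import *;from cell import *
o=get_obs();print(o["time_s"],o["ee_pos"],o["gripper_width"],o["ft_force"],o["joints"])
p=np.array(o["ee_pos"])
psi=np.radians(3.1);Y=np.array([np.cos(psi),np.sin(psi),0]);Z=np.array([0,0,-1.]);X=np.cross(Y,Z);R=np.stack([X,Y,Z],1)
print(mv((560,0,260),R=R,obs=o))
```

```text
7.75 [440.30299678 308.49913951  58.73573327] 85.34076260119264 [-0.10646042  0.67521806 -0.9988272 ] [ 6.11143107e-01  4.13162657e-01 -3.96675317e-01  7.61066319e-01
  3.39836541e-05  9.30936714e-01]
([-0.4212, -0.5105, -0.4025], [-0.0, -0.0, 0.381])
```

Now I'll retreat straight up, then travel and turn above the rack.

>>> step_arm([
  [[0,0,-0.1],[0,0,0],1],
  [[0,0,-0.2],[0,0,0],1],
  [[0,0,-0.32],[0,0,0.03],1],
  [[-0.05,-0.06,-0.4],[0,0,0.08],1],
  [[-0.12,-0.15,-0.42],[0,0,0.13],1],
  [[-0.19,-0.24,-0.42],[0,0,0.18],1],
  [[-0.25,-0.33,-0.42],[0,0,0.23],0.5],
  [[-0.32,-0.42,-0.42],[0,0,0.28],0],
])

```text
time_s: 8.75
ee_pos: [526.4, 57.2, 269.0]
tcp_rot: [[-0.358, 0.934, 0.0], [0.934, 0.358, 0.0], [0.0, 0.0, -1.0]]
ft_force: [0.7, 0.3, 0.3]
gripper_width: 51.9
```

Run:
```python
from h import *;from cell import *
o=get_obs();print(o["time_s"],o["ee_pos"],o["gripper_width"],o["joints"])
psi=np.radians(3.1);Y=np.array([np.cos(psi),np.sin(psi),0]);Z=np.array([0,0,-1.]);X=np.cross(Y,Z);R=np.stack([X,Y,Z],1)
print(mv((560,-18,270),R=R,obs=o))
s=snapshot("top");t=snapshot("scene")
cv2.imwrite("pics/t4.png",np.hstack([s["img"][250:340,180:270],t["img"][120:210,300:390]]).repeat(4,0).repeat(4,1))
```

```text
8.75 [526.36163178  57.24722016 268.9593516 ] 51.92807076865543 [ 1.08223331e-01  2.54607624e-01 -4.72346251e-02  1.26857269e+00
  1.83591314e-04  1.31249494e+00]
([-0.1646, 0.0089, -0.0021], [0.0001, -0.0, 0.0994])
```

View pics/t4.png

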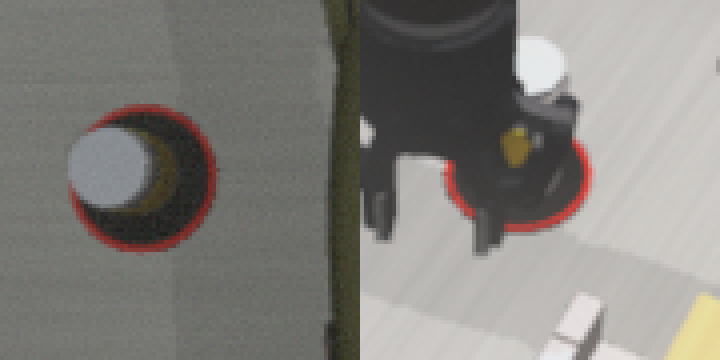

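>>> step_arm([
  [[-0.08,0.004,0],[0,0,0.05],0],
  [[-0.164,0.009,0],[0,0,0.1],0],
  [[-0.164,0.009,0],[0,0,0.1],0],
  [[-0.164,0.009,0],[0,0,0.1],0],
  [[-0.164,0.009,0],[0,0,0.1],0],
])

```text
time_s: 9.48
ee_pos: [559.6, -14.7, 268.9]
tcp_rot: [[-0.059, 0.998, -0.0], [0.998, 0.059, 0.0], [0.0, -0.0, -1.0]]
ft_force: [0.2, 0.0, -0.2]
gripper_width: 42.6
```

Run:
```python
from h import *;from cell import *
o=get_obs();print(o["time_s"],o["ee_pos"],o["gripper_width"],np.round(o["tcp_rot"],3))
w=snapshot("wrist");cv2.imwrite("pics/w5.png",w["img"]);pickle.dump(w,open("w5.pkl","wb"))
print(np.round(w["world_from_camera"],3))
```

```text
9.475 [559.62372293 -14.70420582 268.85371649] 42.589471338305124 [[-0.059  0.998 -0.   ]
 [ 0.998  0.059  0.   ]
 [ 0.    -0.    -1.   ]]
[[ 9.98000e-01 -5.60000e-02 -1.90000e-02  5.55254e+02]
 [ 5.90000e-02  9.43000e-01  3.28000e-01  6.94780e+01]
 [-1.00000e-03 -3.28000e-01  9.45000e-01  4.11647e+02]
 [ 0.00000e+00  0.00000e+00  0.00000e+00  1.00000e+00]]
```

View pics/w5.png

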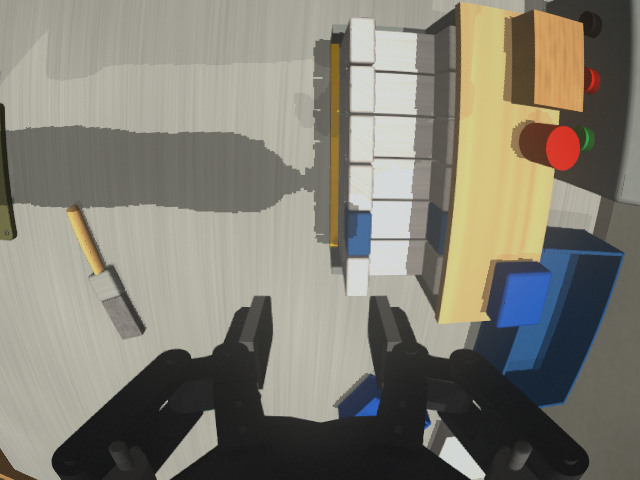

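Run:
```python
from h import *
w=pickle.load(open("w5.pkl","rb"))
i=w["img"][200:310,320:460];cv2.imwrite('pics/w5z.png',cv2.resize(i,None,fx=5,fy=5,interpolation=cv2.INTER_CUBIC))
```

```text
(no output)
```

View pics/w5z.png

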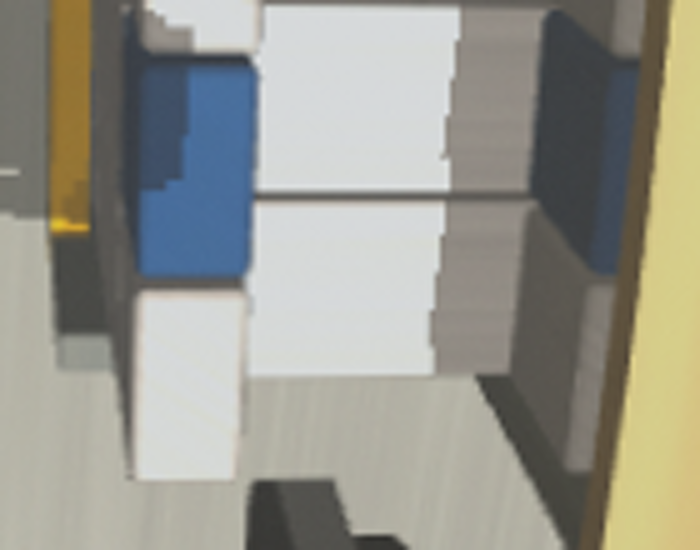

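Run:
```python
from h import *;from cell import *
w=pickle.load(open("w5.pkl","rb"))
P=[wonz(w,((a+.5)/5-.5+320,(b+.5)/5-.5+200),150) for a,b in [(138,62),(254,62),(249,276),(138,276)]]
P=np.array(P);print(P,P.mean(0))
# rack check: lip right inner end
print(wonz(w,(90/5+320,218/5+200),32))
o=get_obs();print(o["ee_pos"])
psi=np.radians(3.2);Y=np.array([np.cos(psi),np.sin(psi),0]);Z=np.array([0,0,-1.]);X=np.cross(Y,Z);R=np.stack([X,Y,Z],1)
print(mv((589.2,-17.7,170),R=R,obs=o))
```

```text
[[ 5.79336249e+02 -1.06603984e+00  1.50000000e+02]
 [ 5.96413986e+02  3.61027395e-02  1.50000000e+02]
 [ 5.99146561e+02 -3.36818731e+01  1.50000000e+02]
 [ 5.82139727e+02 -3.46368514e+01  1.50000000e+02]] [589.25913083 -17.3371654  150.        ]
[583.10753401 -69.05752414  32.        ]
[559.69721871 -14.73564203 268.90936625]
([-0.0095, 0.0586, 0.1978], [-0.0, -0.0001, 0.0011])
```

>>> step_arm([
  [[-0.006,0.035,0.05],[0,0,0],0],
  [[-0.007,0.059,0.13],[0,0,0],0],
  [[-0.007,0.059,0.19],[0,0,0],0],
  [[-0.007,0.059,0.2],[0,0,0],0],
  [[-0.007,0.059,0.2],[0,0,0],0],
])

```text
time_s: 10.15
ee_pos: [589.8, -17.2, 169.4]
tcp_rot: [[-0.058, 0.998, 0.0], [0.998, 0.058, 0.0], [-0.0, 0.0, -1.0]]
ft_force: [-1.0, -0.1, 0.6]
gripper_width: 42.7
```

Run:
```python
from h import *;from cell import *
w=snapshot("wrist");cv2.imwrite("pics/w6.png",w["img"]);pickle.dump(w,open("w6.pkl","wb"))
o=get_obs();print(o["time_s"],o["ee_pos"],o["gripper_width"],mv((589.5,-17.5,117),obs=o))
```

```text
10.2 [590.44787155 -17.35352569 170.21480876] 42.53565185036299 ([-0.0002, -0.0021, 0.1064], [0.0, 0.0, 0.0])
```

View pics/w6.png

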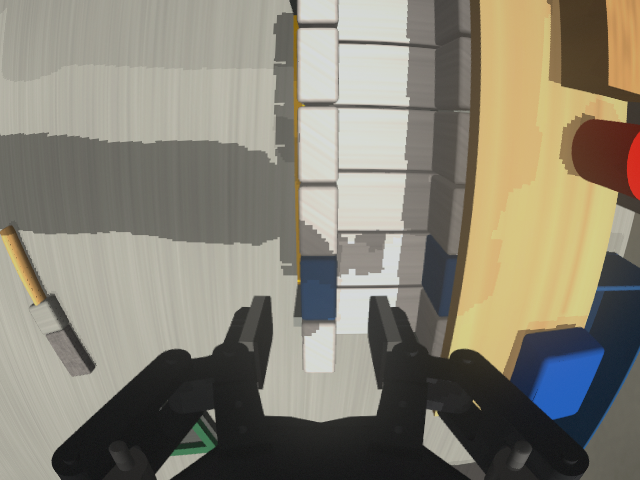

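Run:
```python
from h import *
w=pickle.load(open("w6.pkl","rb"))
for u in [(301,257),(336,256),(336,320),(304,320),(319.5,288.5)]: print(wonz(w,u,150))
```

```text
[5.80470271e+02 2.06374577e-02 1.50000000e+02]
[596.92682724   1.49096994 150.        ]
[599.62495529 -33.85238549 150.        ]
[583.29930786 -34.7999814  150.        ]
[590.15363961 -16.12660355 150.        ]
```

>>> step_arm([
  [[0,-0.001,0.04],[0,0,0],0],
  [[0,-0.001,0.08],[0,0,0],0],
  [[0,-0.001,0.1],[0,0,0],0],
  [[0,-0.001,0.106],[0,0,0],0],
  [[0,-0.001,0.106],[0,0,0],0],
])

```text
time_s: 10.82
ee_pos: [589.8, -17.7, 116.6]
tcp_rot: [[-0.057, 0.998, 0.001], [0.998, 0.057, -0.0], [-0.0, 0.001, -1.0]]
ft_force: [-0.0, 0.2, 0.9]
gripper_width: 42.6
```

>>> step_arm([
  [[0,0,0],[0,0,0],-1],
  [[0,0,0],[0,0,0],-1],
  [[0,0,0],[0,0,0],-1],
  [[0,0,0],[0,0,0],-1],
  [[0,0,0],[0,0,0],-1],
], squeeze=110)

```text
time_s: 11.45
ee_pos: [589.5, -17.8, 116.5]
tcp_rot: [[-0.057, 0.998, 0.001], [0.998, 0.057, -0.0], [-0.0, 0.001, -1.0]]
ft_force: [-1.9, 0.5, 6.3]
gripper_width: 16.7
```

Run:
```python
from h import *;from cell import *
w=snapshot("wrist");cv2.imwrite("pics/w7.png",w["img"])
o=get_obs();print(o["time_s"],o["ee_pos"],o["gripper_width"],o["ft_force"],o["moment"],np.round(o["tcp_rot"],3))
```

```text
11.5 [589.49788058 -17.76047907 116.47654109] 16.749571887679682 [-2.60822617  0.6186336   5.00723018] [0.01140145 0.12329178 0.04149777] [[-0.057  0.998  0.001]
 [ 0.998  0.057 -0.   ]
 [-0.     0.001 -1.   ]]
```

View pics/w7.png

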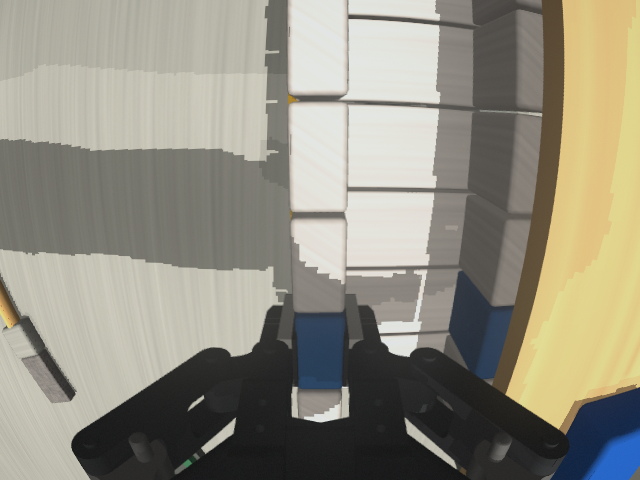

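>>> step_arm([
  [[0,-0.004,-0.001],[-0.008,0,0],-1],
  [[0,-0.0085,-0.001],[-0.016,0,0],-1],
  [[0,-0.013,-0.001],[-0.024,0,0],-1],
  [[0,-0.017,-0.0013],[-0.032,0,0],-1],
])

```text
time_s: 12.0
ee_pos: [579.8, -18.3, 116.7]
tcp_rot: [[-0.057, 0.993, 0.099], [0.998, 0.057, 0.006], [-0.0, 0.1, -0.995]]
ft_force: [-2.8, 0.3, 5.3]
gripper_width: 16.6
```

Run:
```python
from h import *;from cell import *
o=get_obs();print(o["time_s"],o["ee_pos"],o["gripper_width"],o["ft_force"],o["moment"],np.round(o["tcp_rot"],3))
```

```text
12.0 [579.78881248 -18.33154777 116.66109344] 16.645229987052033 [-2.84447919  0.34345239  5.31691263] [-0.04631667  0.94147047  0.03561328] [[-0.057  0.993  0.099]
 [ 0.998  0.057  0.006]
 [-0.     0.1   -0.995]]
```

>>> step_arm([
  [[0,-0.0085,-0.001],[-0.016,0,0],-1],
  [[0,-0.017,-0.0013],[-0.032,0,0],-1],
  [[0,-0.0255,-0.0012],[-0.048,0,0],-1],
  [[0,-0.034,-0.001],[-0.064,0,0],-1],
  [[0,-0.034,-0.001],[-0.064,0,0],-1],
])

```text
time_s: 12.62
ee_pos: [562.7, -19.2, 114.6]
tcp_rot: [[-0.057, 0.954, 0.296], [0.998, 0.054, 0.017], [0.0, 0.296, -0.955]]
ft_force: [1.9, -0.6, -3.7]
gripper_width: 16.8
```

Run:
```python
from h import *;from cell import *
o=get_obs();print(o["time_s"],o["ee_pos"],o["gripper_width"],o["ft_force"],o["moment"],np.round(o["tcp_rot"],3))
w=snapshot("wrist");s=snapshot("scene");cv2.imwrite("pics/w8.png",w["img"]);cv2.imwrite("pics/s8.png",cv2.resize(s["img"][150:350,240:480],None,fx=3,fy=3))
```

```text
12.625 [562.70621011 -19.24624659 114.61503704] 16.79733148543775 [ 1.94808055 -0.61603603 -3.72562135] [-0.02500891  0.35152318 -0.06817692] [[-0.057  0.954  0.296]
 [ 0.998  0.054  0.017]
 [ 0.     0.296 -0.955]]
```

View pics/w8.png

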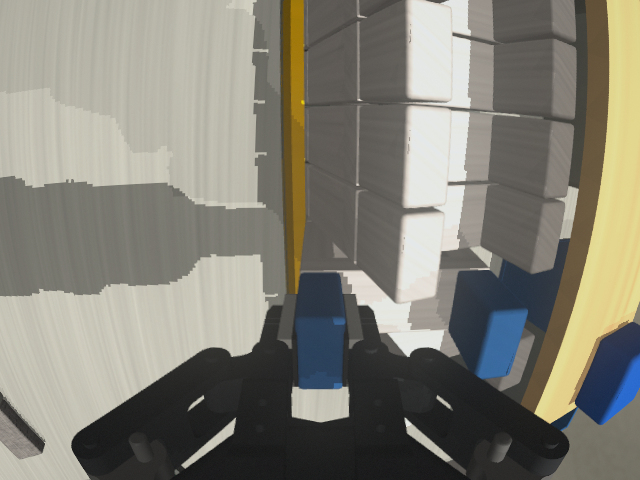

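View pics/s8.png

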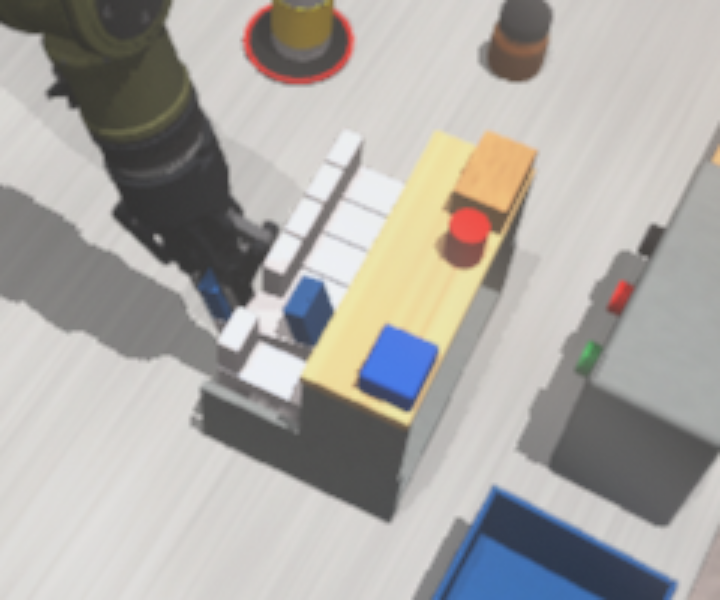

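>>> step_arm([
  [[0,0,-0.02],[0,0,0],-1],
  [[0,0,-0.045],[0,0,0],-1],
  [[0,0,-0.07],[0,0,0],-1],
  [[0,-0.03,-0.08],[0,0,0],-1],
  [[0,-0.08,-0.1],[0,0,0],-1],
  [[0,-0.15,-0.125],[0,0,0],-1],
  [[0,-0.22,-0.15],[0,0,0],-1],
  [[0,-0.22,-0.15],[0,0,0],-1],
])

```text
time_s: 13.72
ee_pos: [430.7, -26.3, 152.3]
tcp_rot: [[-0.056, 0.955, 0.291], [0.998, 0.054, 0.017], [0.001, 0.291, -0.957]]
ft_force: [0.2, 0.2, -4.2]
gripper_width: 16.5
```

Run:
```python
from h import *;from cell import *
o=get_obs();print(o["time_s"],o["ee_pos"],o["gripper_width"],o["ft_force"],o["moment"],o["joints"])
w=snapshot("wrist");cv2.imwrite("pics/w9.png",w["img"])
psi=np.radians(3.2);Y=np.array([np.cos(psi),np.sin(psi),0]);Z=np.array([0,0,-1.]);X=np.cross(Y,Z);R=np.stack([X,Y,Z],1)
print(mv((430,-100,200),R=R,obs=o))
```

```text
13.725 [430.65967891 -26.32475401 152.30066681] 16.464677975521223 [ 0.22600797  0.24282953 -4.16285278] [-0.04261798  0.69307631 -0.02871198] [-0.09393598 -0.04397854 -0.76818489  0.55438071  0.04429124  1.42698379]
([-0.147, 0.0186, -0.0942], [0.094, -0.0002, 0.0002])
```

View pics/w9.png

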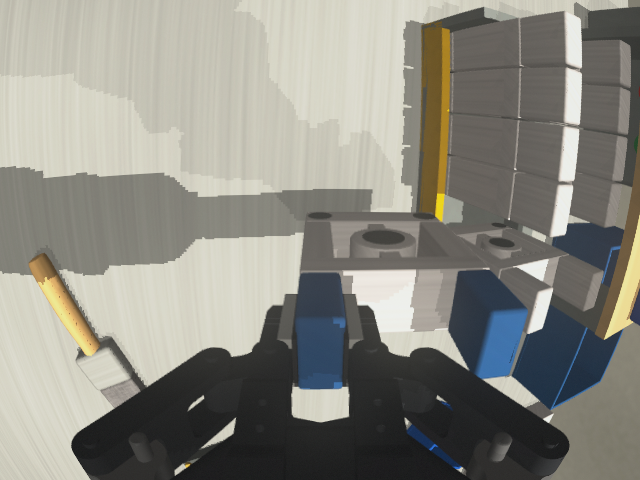

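Run:
```python
from h import *;from cell import *
o=get_obs()
def Rd(deg):
    psi=np.radians(deg);Y=np.array([np.cos(psi),np.sin(psi),0]);Z=np.array([0,0,-1.]);X=np.cross(Y,Z);return np.stack([X,Y,Z],1)
print(mv((430,-100,200),R=Rd(3.2),obs=o),mv((425,-200,210),R=Rd(12),obs=o),mv((410,-400,210),R=Rd(22.6),obs=o))
w=pickle.load(open("w1.pkl","rb"));
P=np.array([wonz(w,u,13) for u in [(66,148),(125,222),(96,261)]]);print(P)
```

```text
([-0.1464, 0.0124, -0.0936], [0.0954, -0.0001, 0.0002]) ([-0.3455, -0.0021, -0.119], [0.0952, 0.0072, -0.0483]) ([-0.7432, -0.0523, -0.1346], [0.0945, 0.016, -0.1067])
[[ 336.73934013 -297.89521327   13.        ]
 [ 455.6973145  -253.90707547   13.        ]
 [ 488.27415547 -325.69870713   13.        ]]
```

>>> step_arm([
  [[-0.02,0.002,-0.04],[0.025,0,0],-1],
  [[-0.08,0.01,-0.08],[0.06,0,0],-1],
  [[-0.16,0.012,-0.1],[0.095,0.001,-0.002],-1],
  [[-0.25,0.005,-0.11],[0.095,0.004,-0.025],-1],
  [[-0.345,-0.002,-0.119],[0.095,0.007,-0.048],-1],
  [[-0.44,-0.015,-0.124],[0.095,0.009,-0.063],-1],
  [[-0.54,-0.03,-0.128],[0.095,0.012,-0.08],-1],
  [[-0.64,-0.04,-0.131],[0.095,0.014,-0.093],-1],
])

```text
time_s: 14.78
ee_pos: [417.3, -350.7, 210.8]
tcp_rot: [[-0.346, 0.938, 0.003], [0.938, 0.346, -0.002], [-0.003, 0.002, -1.0]]
ft_force: [2.0, -0.2, -3.2]
gripper_width: 16.8
```

```bash
cat >> h.py <<'E'
def Rd(deg):
    psi=np.radians(deg);Y=np.array([np.cos(psi),np.sin(psi),0]);Z=np.array([0,0,-1.]);X=np.cross(Y,Z);return np.stack([X,Y,Z],1)
E
python3 - <<'E'
from h import *;from cell import *
o=get_obs();print(o["time_s"],o["ee_pos"],np.round(o["tcp_rot"],3),o["gripper_width"],o["joints"])
print(mv((405,-390,210),R=Rd(22.6),obs=o))
E
```

```text
14.775 [ 417.31764202 -350.66669195  210.84984926] [[-0.346  0.938  0.003]
 [ 0.938  0.346 -0.002]
 [-0.003  0.002 -1.   ]] 16.817083579897915 [-6.99204100e-01  3.01095751e-01 -1.34114126e-01  1.13231975e+00
  6.39484487e-04  5.18709742e-01]
([-0.0653, -0.0503, 0.0018], [0.0007, 0.0008, -0.0132])
```

>>> step_arm([
  [[-0.04,-0.03,0.002],[0.001,0.001,-0.008],-1],
  [[-0.065,-0.05,0.002],[0.001,0.001,-0.013],-1],
  [[-0.065,-0.05,0.002],[0.001,0.001,-0.013],-1],
  [[-0.065,-0.05,0.002],[0.001,0.001,-0.013],-1],
])

```text
time_s: 15.28
ee_pos: [404.8, -386.9, 209.6]
tcp_rot: [[-0.383, 0.924, -0.003], [0.924, 0.383, 0.002], [0.003, -0.002, -1.0]]
ft_force: [-0.1, 0.4, -4.7]
gripper_width: 16.8
```

Run:
```python
from h import *;from cell import *
o=get_obs();print(o["time_s"],o["ee_pos"],np.round(o["tcp_rot"],3))
w=snapshot("wrist");cv2.imwrite("pics/w10.png",w["img"]);pickle.dump(w,open("w10.pkl","wb"))
```

```text
15.275 [ 404.7516575  -386.93691588  209.63432311] [[-0.383  0.924 -0.003]
 [ 0.924  0.383  0.002]
 [ 0.003 -0.002 -1.   ]]
```

View pics/w10.png

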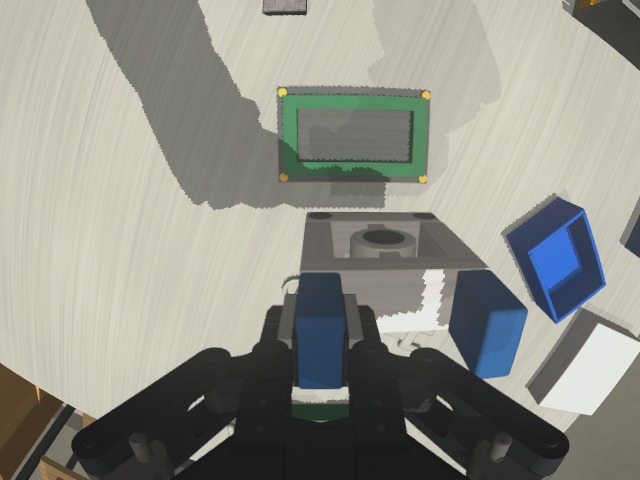

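Run:
```python
from h import *;from cell import *
w=pickle.load(open("w10.pkl","rb"))
hsv=cv2.cvtColor(w["img"],cv2.COLOR_BGR2HSV);m=(hsv[...,0]>15)&(hsv[...,0]<35)&(hsv[...,1]>120)
m[:80]=0;m[190:]=0;m[:,:270]=0;m[:,440:]=0
n,l,st,c=cv2.connectedComponentsWithStats(m.astype(np.uint8));print([(np.round(c[i],1).tolist(),int(st[i,4])) for i in range(1,n)])
C=[c[i] for i in range(1,n) if st[i,4]>15]
P=np.array([wonz(w,u,13) for u in C]);print(P,P.mean(0))
for a,b in [(0,1),(2,3)]:
    d=P[b]-P[a];print(np.degrees(np.arctan2(d[1],d[0])),np.linalg.norm(d))
# green wall top mask
g=(hsv[...,0]>50)&(hsv[...,0]<90)&(hsv[...,1]>70);g[:80]=0;g[190:]=0;g[:,:260]=0;g[:,450:]=0
cs,_=cv2.findContours(g.astype(np.uint8),cv2.RETR_EXTERNAL,cv2.CHAIN_APPROX_NONE);cc=max(cs,key=len)[:,0]
Q=np.array([wonz(w,u,22)[:2] for u in cc],np.float32);print("green",cv2.minAreaRect(Q))
```

```text
[([281.9, 91.6], 59), ([425.4, 94.7], 51), ([283.2, 177.0], 48), ([421.9, 178.9], 43)]
[[ 333.60147569 -303.81192748   13.        ]
 [ 454.2004379  -253.65258347   13.        ]
 [ 363.73591768 -376.71352184   13.        ]
 [ 484.67286062 -327.22473105   13.        ]] [ 409.05267297 -315.35069096   13.        ]
22.58333153762811 130.61420089921168
22.254943415780055 130.6709018169738
green ((408.87677001953125, -315.15411376953125), (127.77143859863281, 71.8752670288086), 22.63477325439453)
```

Run:
```python
from h import *;from cell import *
o=get_obs();print(o["ee_pos"]);print(mv((375.7,-329.2,160),R=Rd(22.5),obs=o))
```

```text
[ 404.75017358 -386.65804454  209.72618315]
([0.1281, -0.0095, 0.0998], [-0.0006, -0.0009, 0.0001])
```

>>> step_arm([
  [[0.05,-0.005,0.02],[0,0,0],-1],
  [[0.1,-0.009,0.05],[0,0,0],-1],
  [[0.128,-0.0095,0.08],[-0.0006,-0.0009,0],-1],
  [[0.128,-0.0095,0.1],[-0.0006,-0.0009,0],-1],
  [[0.128,-0.0095,0.1],[-0.0006,-0.0009,0],-1],
  [[0.128,-0.0095,0.1],[-0.0006,-0.0009,0],-1],
])

```text
time_s: 16.08
ee_pos: [376.3, -330.8, 160.6]
tcp_rot: [[-0.382, 0.924, 0.001], [0.924, 0.382, -0.002], [-0.002, 0.0, -1.0]]
ft_force: [-0.6, -0.0, -3.7]
gripper_width: 16.7
```

Run:
```python
from h import *;from cell import *
o=get_obs();print(o["time_s"],o["ee_pos"],np.round(o["tcp_rot"],4),o["gripper_width"]);print(mv((375.7,-329.2,122),R=Rd(22.5),obs=o))
w=snapshot("wrist");cv2.imwrite("pics/w11.png",w["img"]);pickle.dump(w,open("w11.pkl","wb"))
s=snapshot("scene");cv2.imwrite("pics/s11.png",cv2.resize(s["img"][250:400,120:300],None,fx=4,fy=4,interpolation=cv2.INTER_CUBIC));pickle.dump(s,open("s11.pkl","wb"))
```

```text
16.075 [ 376.27840386 -330.7881228   160.56128382] [[-3.824e-01  9.240e-01  1.100e-03]
 [ 9.240e-01  3.824e-01 -1.600e-03]
 [-1.900e-03  4.000e-04 -1.000e+00]] 16.721604407682126
([0.0035, 0.0001, 0.0771], [0.0001, 0.0006, -0.0001])
```

View pics/w11.png

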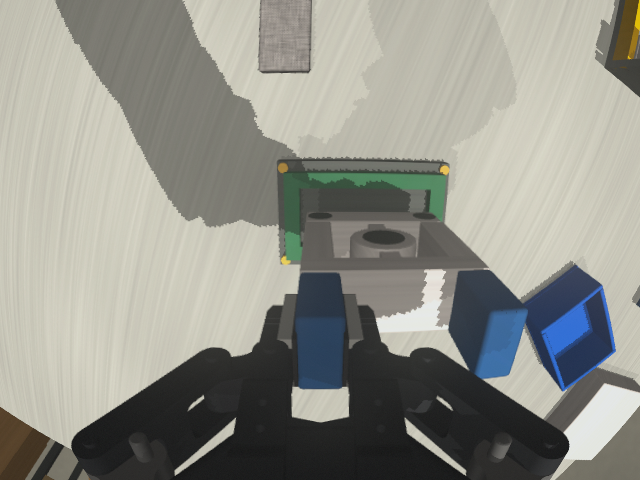

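View pics/s11.png

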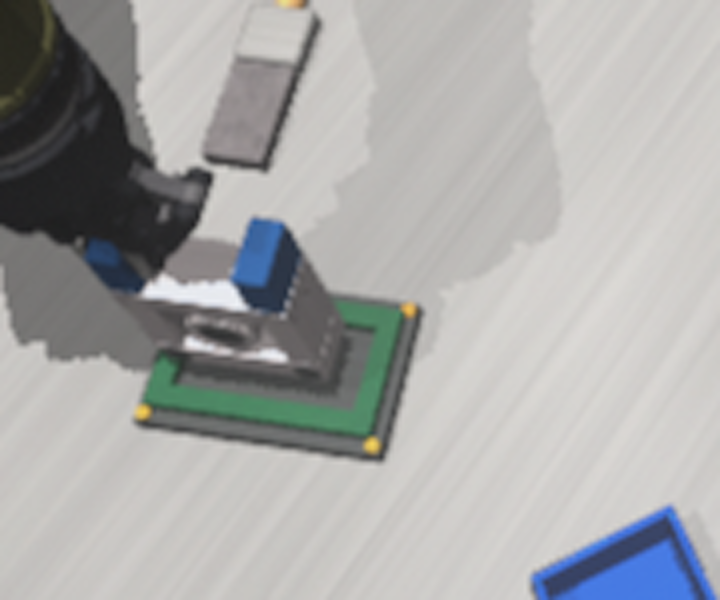

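```bash
python3 - <<'E'
from h import *;from cell import *
w=pickle.load(open("w11.pkl","rb"));s=pickle.load(open("s11.pkl","rb"))
o=get_obs();p=np.array(o["ee_pos"]);R=np.array(o["tcp_rot"]);print(p)
for y in (-9,81):
  for x in (17,-17):
    for z in (106.5,-33.5):
      q=p+R@np.array([x,y,z]);print(x,y,z,"wrist",wproj(w,q).round(1),"scene",proj(s,q).round(1))
E
python3 -c "
import cv2
i=cv2.imread('pics/w11.png')[150:350,260:540];cv2.imwrite('pics/w11z.png',cv2.resize(i,None,fx=2.8,fy=2.8,interpolation=cv2.INTER_CUBIC))"
```

```text
[ 376.08029661 -330.78742456  160.57970117]
17 -9 106.5 wrist [306.1 209.9] scene [166.  325.1]
17 -9 -33.5 wrist [291.9 316.8] scene [145.2 299. ]
-17 -9 106.5 wrist [306.7 255.4] scene [161. 340.]
-17 -9 -33.5 wrist [295.3 389.5] scene [139.  315.5]
17 81 106.5 wrist [432.2 210.8] scene [205.9 330.8]
17 81 -33.5 wrist [529.5 308.4] scene [190.2 305.3]
-17 81 106.5 wrist [427.9 254.9] scene [201.5 346. ]
-17 81 -33.5 wrist [508.8 376.8] scene [185. 322.]
```

View pics/w11z.png

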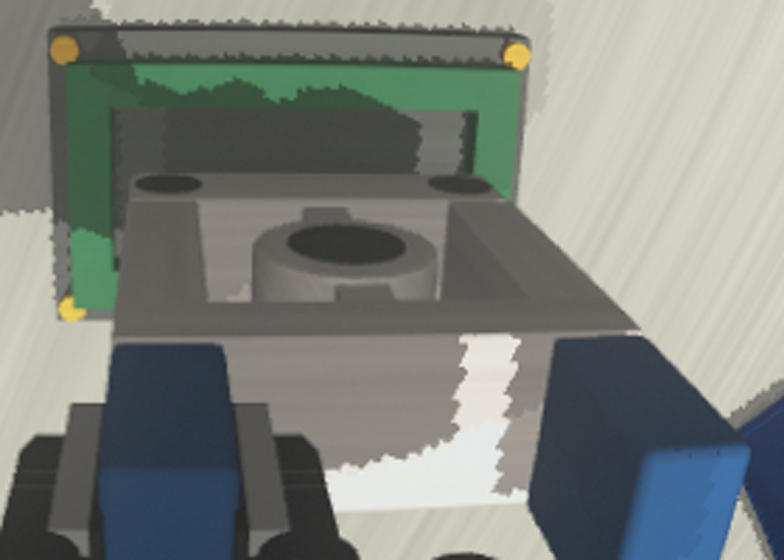

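>>> step_arm([
  [[0.003,0,0.02],[0,0,0],-1],
  [[0.005,0,0.04],[0,0.0006,0],-1],
  [[0.005,0,0.055],[0,0.0006,0],-1],
  [[0.005,0,0.065],[0,0.0006,0],-1],
  [[0.005,0,0.072],[0,0.0006,0],-1],
  [[0.005,0,0.075],[0,0.0006,0],-1],
  [[0.005,0,0.075],[0,0.0006,0],-1],
])

```text
time_s: 17.05
ee_pos: [374.4, -327.6, 122.5]
tcp_rot: [[-0.382, 0.924, -0.001], [0.924, 0.382, 0.001], [0.002, -0.0, -1.0]]
ft_force: [0.2, 0.2, -3.9]
gripper_width: 16.7
```

Run:
```python
from h import *;from cell import *
o=get_obs();print(o["time_s"],o["ee_pos"],np.round(o["tcp_rot"],4),o["ft_force"]);print(mv((375.9,-328.6,118.5),R=Rd(22.5),obs=o))
w=snapshot("wrist");cv2.imwrite("pics/w12.png",cv2.resize(w["img"][200:400,240:540],None,fx=2.6,fy=2.6));pickle.dump(w,open("w12.pkl","wb"))
```

```text
17.05 [ 374.36252049 -327.64464575  122.52154384] [[-3.824e-01  9.240e-01 -9.000e-04]
 [ 9.240e-01  3.824e-01  1.300e-03]
 [ 1.600e-03 -3.000e-04 -1.000e+00]] [ 0.22296296  0.17735808 -3.85005591]
([-0.003, 0.0021, 0.008], [-0.0001, -0.0005, -0.0001])
```

View pics/w12.png

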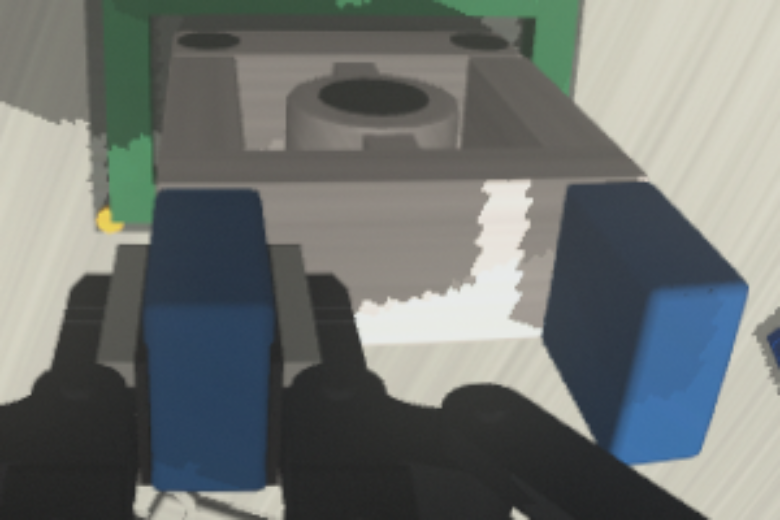

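>>> step_arm([
  [[-0.001,0.001,0.002],[0,0,0],-1],
  [[-0.001,0.001,0.004],[0,0,0],-1],
  [[-0.001,0.001,0.006],[0,0,0],-1],
  [[-0.001,0.001,0.008],[0,0,0],-1],
  [[-0.001,0.001,0.008],[0,0,0],-1],
])

```text
time_s: 17.73
ee_pos: [374.9, -327.9, 118.8]
tcp_rot: [[-0.382, 0.924, -0.001], [0.924, 0.382, 0.001], [0.001, -0.0, -1.0]]
ft_force: [-2.0, 0.5, -0.9]
gripper_width: 16.7
```

>>> step_arm([
  [[0,0,0.001],[0,0,0],-1],
  [[0,0,0.002],[0,0,0],-1],
  [[0,0,0.002],[0,0,0],-1],
])

```text
time_s: 18.1
ee_pos: [374.7, -328.2, 118.6]
tcp_rot: [[-0.382, 0.924, -0.001], [0.924, 0.382, 0.0], [0.001, -0.001, -1.0]]
ft_force: [-5.0, 0.2, 6.4]
gripper_width: 16.2
```

>>> step_arm([
  [[0,0,0.002],[0,0,0],-1],
  [[0,0,0.001],[0,0,0],-0.5],
  [[0,0,0],[0,0,0],-0.1],
  [[0,0,0],[0,0,0],-0.1],
  [[0,0,0],[0,0,0],-0.1],
], squeeze=30)

```text
time_s: 18.73
ee_pos: [375.1, -327.8, 117.3]
tcp_rot: [[-0.382, 0.924, -0.001], [0.924, 0.382, 0.002], [0.002, -0.0, -1.0]]
ft_force: [-0.0, -0.1, 1.1]
gripper_width: 38.6
```

Run:
```python
from h import *;from cell import *
o=get_obs();print(o["time_s"],o["ee_pos"],o["ft_force"],o["gripper_width"])
w=snapshot("wrist");cv2.imwrite("pics/w13.png",cv2.resize(w["img"][200:400,240:540],None,fx=2.6,fy=2.6))
```

```text
18.725 [ 375.07987086 -327.84209091  117.31024276] [-0.02558026 -0.12914882  1.08937176] 38.608527226815006
```

View pics/w13.png

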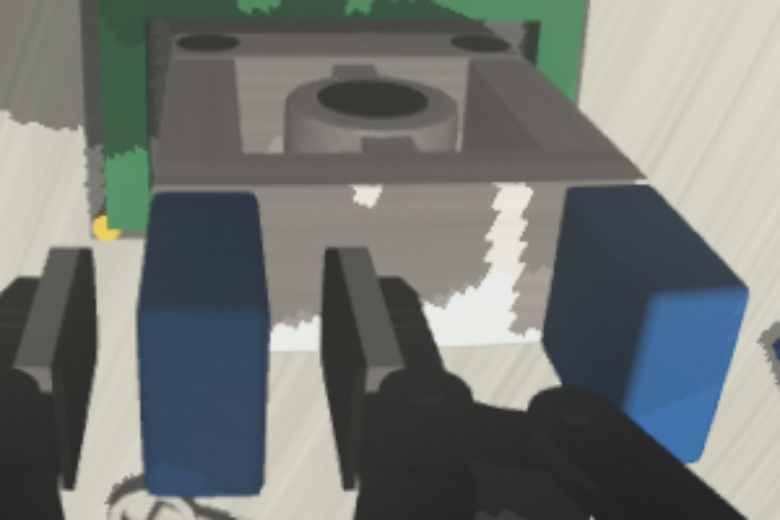

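The bracket stands in the pocket with both fingers clear of the ear. I'll retreat straight up.

>>> step_arm([
  [[0,0,-0.04],[0,0,0],-0.1],
  [[0,0,-0.1],[0,0,0],-0.1],
  [[0,0,-0.2],[0,0,0],-0.1],
  [[0,0,-0.3],[0,0,0],-0.1],
  [[0.2,-0.1,-0.34],[0,0,0],0],
  [[0.3,-0.15,-0.34],[0,0,0],0],
  [[0.3,-0.15,-0.34],[0,0,0],0],
  [[0.3,-0.15,-0.34],[0,0,0],0],
])

```text
time_s: 19.77
ee_pos: [246.4, -216.3, 288.2]
tcp_rot: [[-0.382, 0.924, -0.001], [0.924, 0.382, 0.001], [0.001, -0.0, -1.0]]
ft_force: [0.6, -1.8, 0.7]
gripper_width: 43.1
```

Run:
```python
from h import *;from cell import *
o=get_obs();print(o["time_s"],o["ee_pos"],o["ft_force"],o["gripper_width"])
t=snapshot("top");s=snapshot("scene")
cv2.imwrite("pics/t14.png",cv2.resize(t["img"][150:350,120:520],None,fx=2,fy=2,interpolation=cv2.INTER_CUBIC))
cv2.imwrite("pics/s14.png",cv2.resize(s["img"][120:400,140:430],None,fx=2.1,fy=2.1,interpolation=cv2.INTER_CUBIC))
C=np.array([409.,-315.2]);a=np.radians(22.5);X=np.array([np.cos(a),np.sin(a)]);Y=np.array([-X[1],X[0]])
for S,n in((t,"top"),(s,"scene")):
    hsv=cv2.cvtColor(S["img"],cv2.COLOR_BGR2HSV)
    p=proj(S,(*C,152)).astype(int)
    im=S["img"].copy()
    for ex in(-36,36):
        for sx,sy in((-9,-17),(-9,17),(9,-17),(9,17)):
            q=proj(S,(*(C+(ex+sx)*X+sy*Y),152));im[int(round(q[1])),int(round(q[0]))]=(0,0,255)
    cv2.imwrite(f"pics/{n}14z.png",cv2.resize(im[p[1]-40:p[1]+50,p[0]-50:p[0]+50],None,fx=6,fy=6,interpolation=cv2.INTER_NEAREST))
```

```text
19.775 [ 246.35613725 -216.28972016  288.15140102] [ 0.5884501  -1.83777493  0.70219973] 43.06853564167495
```

View pics/t14.png

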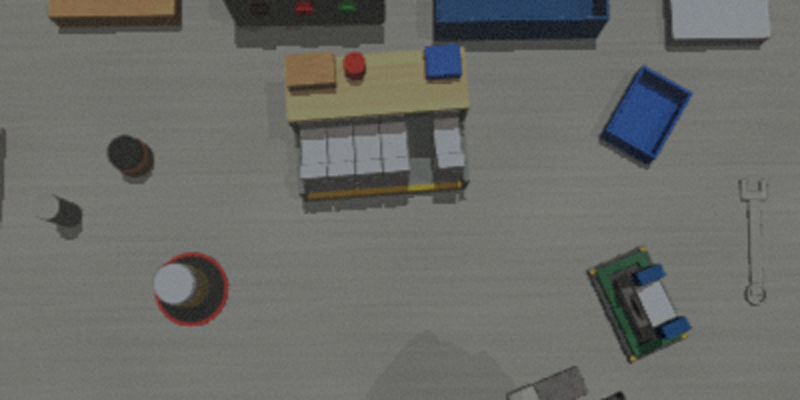

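View pics/s14.png

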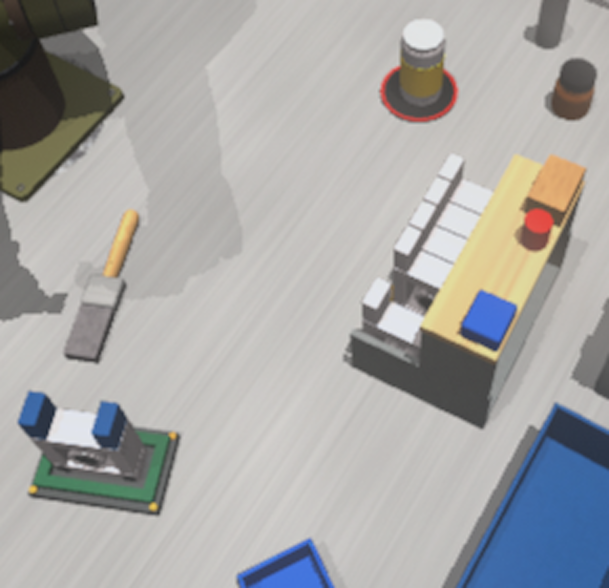

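View pics/scene14z.png

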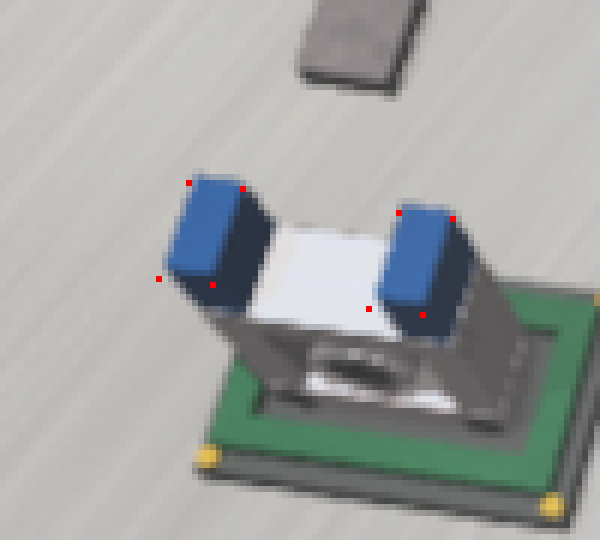

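View pics/top14z.png

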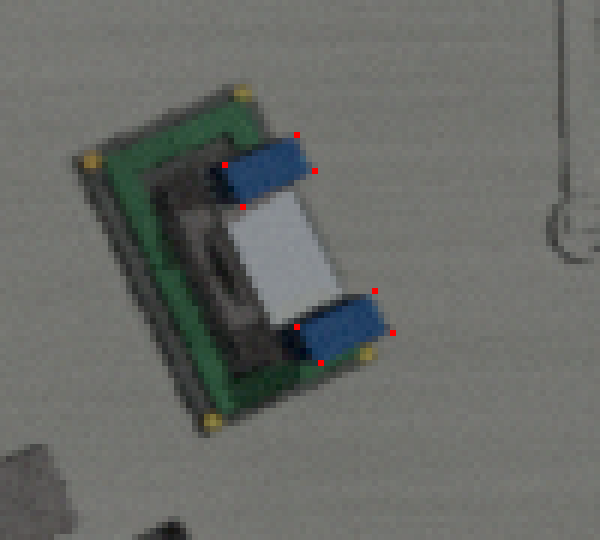

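>>> step_arm([
  [[0,0,0],[0,0,0],0],
  [[0,0,0],[0,0,0],0],
  [[0,0,0],[0,0,0],0],
])

```text
time_s: 20.25
ee_pos: [248.9, -218.5, 287.5]
tcp_rot: [[-0.382, 0.924, -0.002], [0.924, 0.382, 0.002], [0.002, -0.001, -1.0]]
ft_force: [-0.3, -0.6, 0.0]
gripper_width: 42.7
```

Run:
```python
from cell import *
o=get_obs();print(o["time_s"],o["ft_force"])
print(close_job())
```

```text
20.25 [-0.34087274 -0.62632892  0.04445395]
the job is handed in; nothing more can be done
None
```

I stood the tin upright on the mat and placed the blue-eared bracket upright in the nest pocket. The job was handed in at 20.25 s of the 58 s limit, and no verdict came back.

- **Tin:** it was released about 1 mm from the mat centre I fitted in the wrist image. The later pictures show it standing on the mat.
- **Bracket:** I pinched the front ear, tipped the bracket 0.3 rad about the front lip, drew it up and forward from under the board, and set it down on the nest floor. The wrist force was 6.4 N at the last touch-down reading before release.
- **Last checks:** in the final top and scene pictures, the blue ears lie within 1–2 px (about 2–4 mm) of where a centred, upright bracket should be. The other five brackets stand in the rack, and the tin, jar, bar, bin and wrench look undisturbed. The gripper was clear of everything, with wrist force near zero.

**Disagreements:** before the bracket was lowered, its bottom edge in the wrist image sat about 4 px (roughly 3 mm) off the prediction, so I shifted the placement by 1–2 mm. The fixed cameras also differed by 2–5 mm on the tin, mat and nest. I used the close-up wrist measurements instead, except for the mat target, which took all three cameras into account.

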